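Find the scraping pocket of the jar carousel and empty it

TASK

One of the six pockets of the jar carousel has a sagging underside that scrapes on a hidden shoe under the front pointer. Turn the carousel by its hexagonal hub, feel for the pocket that makes it turn stiffly as it passes the pointer, and leave that pocket standing squarely at the pointer. Then lift the jar out of that pocket and set it down gently, upright, in the empty small aluminium tray, leaving the other five jars in their pockets and everything else on the bench where it is.

Things in the scene. Friction and masses are not known exactly. Their poses are not given: they have to be found in the camera images.
- hub (a point): centre of the grey hexagonal hub on the turning axis: 50 mm across flats, 58 across corners, 45 tall, this point half-way up, 165 mm over the bench; grip two flats and twist. Each flat faces a pocket. Axes are those of the fixed black drum, not of the deck: -x to the front pointer, z up. Drum 300 mm wide, 42 high; the white deck turning on it is 284 wide, top at 56 mm.
- front (a point): fixed point on the pocket circle at the front pointer: 105 mm from the axis, at the height of the pocket floors (56 mm); does not turn with the deck. The pocket that is here stands at the pointer. The pointer is the one aluminium tab on the drum, 146 to 192 mm from the axis, on the side towards the robot.
- carousel (a joint): turn of the deck since the start (rad, 0 at every start, + counter-clockwise from above, no stops). Free drag about 0.08 N m (+0.15 per rad/s); 0.4 to 0.7 N m as the scraping pocket nears the pointer, from about 12 degrees away. Turn slowly there: a fast stop jerks the deck and hides it. It stays where left. The scraping pocket looks like the rest and starts over 40 degrees away.
- shoe: the sprung rubbing shoe, fixed inside the drum under the pointer and hidden under the deck, 105 mm from the axis, 32 mm over the bench; only the sagging pocket touches it. Not to be handled.
- tray: empty open aluminium tray, 86 x 86 x 20 mm, walls and floor 5 mm thick (room for one jar), to the left or the right of the carousel; origin at the centre of its underside, z up. It is fixed.
- jar1_mid (a point): centre (half-way up) of one of six like glass jars with white caps, 45 mm wide up to 65 mm above its foot, cap about 40 wide, 95 tall, 0.1 to 0.2 kg; centre 104 mm over the bench when seated. Which jar is in which pocket varies. Each stands in a round pocket (49 mm bore, wall 22 mm high, floor at 56 mm); pockets are 105 mm from the axis, 60 degrees apart; the jars turn with the deck.
- jar2_mid (a point): centre (half-way up) of one of six like glass jars with white caps, 45 mm wide up to 65 mm above its foot, cap about 40 wide, 95 tall, 0.1 to 0.2 kg; centre 104 mm over the bench when seated. Which jar is in which pocket varies. Each stands in a round pocket (49 mm bore, wall 22 mm high, floor at 56 mm); pockets are 105 mm from the axis, 60 degrees apart; the jars turn with the deck.
- jar3_mid (a point): centre (half-way up) of one of six like glass jars with white caps, 45 mm wide up to 65 mm above its foot, cap about 40 wide, 95 tall, 0.1 to 0.2 kg; centre 104 mm over the bench when seated. Which jar is in which pocket varies. Each stands in a round pocket (49 mm bore, wall 22 mm high, floor at 56 mm); pockets are 105 mm from the axis, 60 degrees apart; the jars turn with the deck.
- jar4_mid (a point): centre (half-way up) of one of six like glass jars with white caps, 45 mm wide up to 65 mm above its foot, cap about 40 wide, 95 tall, 0.1 to 0.2 kg; centre 104 mm over the bench when seated. Which jar is in which pocket varies. Each stands in a round pocket (49 mm bore, wall 22 mm high, floor at 56 mm); pockets are 105 mm from the axis, 60 degrees apart; the jars turn with the deck.
- jar5_mid (a point): centre (half-way up) of one of six like glass jars with white caps, 45 mm wide up to 65 mm above its foot, cap about 40 wide, 95 tall, 0.1 to 0.2 kg; centre 104 mm over the bench when seated. Which jar is in which pocket varies. Each stands in a round pocket (49 mm bore, wall 22 mm high, floor at 56 mm); pockets are 105 mm from the axis, 60 degrees apart; the jars turn with the deck.
- jar6_mid (a point): centre (half-way up) of one of six like glass jars with white caps, 45 mm wide up to 65 mm above its foot, cap about 40 wide, 95 tall, 0.1 to 0.2 kg; centre 104 mm over the bench when seated. Which jar is in which pocket varies. Each stands in a round pocket (49 mm bore, wall 22 mm high, floor at 56 mm); pockets are 105 mm from the axis, 60 degrees apart; the jars turn with the deck.
- tipbox: grey tip box with a clear lid, 125 x 85 x 64 mm, fixed; bystander on the side opposite to the tray (origin: centre of its underside)
- goggles: orange safety glasses, 145 mm wide, 120 mm long, 50 mm high; bystander (origin: centre of its underside)
- beaker: clear beaker, 70 mm across, 90 mm tall; bystander (origin: centre of its underside)
- driver: screwdriver, 180 mm long, lying; bystander (leave alone)
- comb: black gel comb, 90 x 40 x 20 mm; bystander (origin: centre of its underside)
- squat: white bottle, 64 mm across, 130 mm tall; bystander (origin: centre of its underside)

How it is judged:
By the outcome, as a careful person would: the job done as asked, in the order asked, and still so for the second after the job is handed in, with the robot touching nothing.
It also fails if it takes over 72 s, if anything falls off the work surface, if the arm or the gripper's body presses on something with over 40 N, if the wrist force passes 120 N, or if a joint passes its speed limit or range.

ROBOT

A 6-joint arm with a two-finger parallel gripper is mounted at the origin on the work surface. World frame = base frame: x ahead of the robot, y to its left, z up, the work surface at z = 0. Lengths are in m, angles in degrees, forces in N, time in s.
With the tool pointing down it reaches from about 0.35 to 0.875 m from the base axis. Payload 4.2 kg.
Tool frame: the origin (TCP) lies on the centre line of the jaws, within the pads' length; the fingertips stand 19 mm ahead of it and the grasp point (between the pads) is the TCP; z points along the fingers, y is the line along which they close (so a half turn about z gives the same grasp; the last joint's range is limited). The gripper opens to 87 mm and grips with 3 to 60 N. Pads are 19 mm wide; open, the fingers measure 117 mm over their backs; the gripper's body (75 mm by 190 mm) begins 51 mm behind the grasp point.
Start: joints at [-59.782, 22.042, 0.453, 0, -68.411, -14.817], TCP at [0.166, -0.603, 0.242] pointing down, gripper open.
Joint ranges: [-179.83, 179.83], [-69.29, 118.12], [-61.27, 80.66], [-181.25, 117.63], [-171.15, -9.14], [-177.46, 177.46]. Speed limits (degrees/s): [159.86, 159.86, 180, 180, 180, 180].

INTERFACE

Orientations are given as a 3x3 rotation matrix whose columns are the frame's x, y, z axes.
In Python, from station import sense, capture, finish_job, search_frame, masks_of gives the robot as it stands.
- The arm moves only by the tool drive_tool, never from a script. Its argument "rows" is a list of rows, each a list of 7 numbers: the opening in per cent of the stroke, from 0 (shut) to 100 (fully open), then the shift along the world's x, y, z in mm, then the turn, a rotation vector about the world's x, y, z in rad. In form: [[fingers, dx, dy, dz, wx, wy, wz], ...]. A call has 1 to 5 rows; each row shifts and turns the commanded pose from where the row before left it; what a row does not reach is not made up. A row lasts 1/12 s, in which the tool goes at most 41.7 mm and 7.16 degrees, less where a joint would pass 70% of its speed; a pose out of reach is approached as far as the arm can. A call is refused whole if a number of a shift passes 41.7 or a number of a turn 0.125, either way. A call with a gripper value outside its range is refused whole. The fingers move at their own pace and stop on an object; the grip force is fixed at half the most. Time passes only in rows, so rows that do not move let the fingers close. It gives the time, the measured TCP pose, the force, the opening and the grip force at its end, in the units of the state.
- sense(): the state, without advancing time (a new reading comes with each control period).
- capture(name): name is "scene" or "side" or "wrist"; returns a dict with "frame" (420x560x3 uint8, red, green, blue), "z_map" (420x560 float32, m along the optical axis (not along the pixel's ray), 0 where there is no reading), "fx", "fy", "cx", "cy" (pixels), "distortion" ([k1, k2, p1, p2, k3] as OpenCV has them; the pictures are not rectified), "R" (3x3) and "t" (3): a world point X has camera coordinates R X + t; the wrist camera has in their place "T_tool_cam" (4x4, takes a point from camera to tool coordinates, whose origin is the TCP and whose axes are the flange's). Camera axes: x right, y down, z forward; pixel columns grow to the right and rows downward; lengths in m; the calibration is good to about 2 mm. A picture is of the moment at which its call begins: read the wrist's pose just before it.
- finish_job(): hands the job in; it is judged then, once.
Trained networks look in a picture, given as the dict that the camera call returned (one of the last four; its "shot" number tells which), for a name from the list of things; names that differ only in an ending like _2 or _b are one class to them, and where a whole thing is asked for, a point or a joint stands for the part that bears it (a point fixed in the world has none). Each returns a list of dicts, best first, with "p" (0 to 1); they miss things now and then, are a little off and sometimes report something else, mostly with a low value. They report only what shows in the picture. A call takes as long as a camera call.
- search_frame(label, picture): "xy" ([column, row] in pixels, amid what is visible of it).
- masks_of(label, picture): "region" (420x560 bool, what is visible of it) and "xy" ([column, row] in pixels, amid what is visible of it).
The state is a dict: "time_s": time; "joints": joint angles; "joint_velocities": joint speeds; "effort": joint torques, N m; "tcp_pos": TCP position; "ee_rot": TCP orientation; "wrist_force": force on the tool from outside, world axes, zero at the start; "moment": the same for the moment, N m; "gripper_width": opening from 0.0 (shut) to 1.0 (fully open); "gripper_force": force on a finger pad.
Only numpy, scipy, OpenCV 4.12 (cv2) and the standard library are available. Lean on these libraries where they do the work, as an engineer would, in place of code of your own. Each camera call takes 0.05 s, during which the arm holds its last target. There are 200 camera calls.

## Working session

There is one attempt and no reset: what is moved stays moved. The work goes in short steps, Python scripts to look and compute and a tool call to move; the robot and the scene stay as the last step left them, time stands still between calls to the robot, and variables do not carry over. Pictures are saved under pics/ and viewed, at most 10 in all, crops included, and the job is handed in when it is done.

Besides the shell and the picture viewer there is one more tool, called after ">>>" as name(argument=value, ...), one argument or row to a line, values as JSON. drive_tool: Moves the arm, as the interface text tells. Its arguments: {"type":"object","properties":{"rows":{"type":"array"}},"required":["rows"]}

```bash
mkdir -p pics; cat > h.py <<'E'
import numpy as np, cv2
from station import sense, capture, finish_job, search_frame, masks_of
def world(c, px, s=None):
    K=np.array([[c['fx'],0,c['cx']],[0,c['fy'],c['cy']],[0,0,1]])
    px=np.atleast_2d(np.asarray(px,float))
    u=cv2.undistortPoints(px[:,None],K,np.array(c['distortion']))[:,0]
    z=np.array([c['z_map'][int(round(p[1])),int(round(p[0]))] for p in px])
    P=np.c_[u*z[:,None],z]
    if 'R' in c: return (P-np.array(c['t']))@np.array(c['R'])
    T=np.array(c['T_tool_cam']); P=P@T[:3,:3].T+T[:3,3]
    return P@np.array(s['ee_rot']).T+np.array(s['tcp_pos'])
def cloud(c,s=None,mask=None):
    m=(c['z_map']>0)
    if mask is not None: m&=mask
    r,cc=np.nonzero(m); px=np.c_[cc,r]
    return world(c,px,s),px
def save(n,c): cv2.imwrite('pics/'+n+'.png',c['frame'][:,:,::-1])
E
cat > a.py <<'E'
from h import *
np.set_printoptions(precision=4,suppress=True)
s=sense(); print(s)
for n in ('scene','side'):
    c=capture(n); save(n+'0',c)
    if n=='scene': im=c['frame']
    else: cv2.imwrite('pics/both.png',cv2.resize(np.vstack([im,c['frame']]),(400,600))[:,:,::-1])
    for l in ('hub','carousel','tray','tipbox','jar1_mid','goggles','beaker','squat','comb','driver'):
        for d in masks_of(l,c)[:7]:
            P,_=cloud(c,None,d['region'])
            if len(P): print(n,l,round(d['p'],2),np.round(d['xy']),np.median(P,0),P.min(0),P.max(0))
E
python3 a.py
```

```text
{'time_s': 0.0, 'joints': array([-59.7826,  22.0898,   0.3797,  -0.0289, -68.4088, -14.8154]), 'joint_velocities': array([-0.0289,  0.0315,  0.0449, -0.0706, -0.0436, -0.0276]), 'effort': array([  0.0007, -39.067 ,  18.7405,   4.22  ,   0.0109,  -0.0002]), 'tcp_pos': array([ 0.1659, -0.602 ,  0.2405]), 'ee_rot': array([[-0.9641, -0.2654, -0.0006],
       [-0.2654,  0.9641,  0.002 ],
       [ 0.0001,  0.0021, -1.    ]]), 'wrist_force': array([ 0.3883, -0.049 , -0.3783]), 'moment': array([-0.0183, -0.0042,  0.0074]), 'gripper_force': 0.0, 'gripper_width': 1.0012307102508164}
scene hub 0.91 [270. 300.] [ 0.7059 -0.0045  0.0206] [ 0.5686 -0.1703 -0.0041] [0.7254 0.1188 0.0502]
scene carousel 0.92 [262. 246.] [ 0.5997 -0.0234  0.0558] [ 0.3478 -0.1707 -0.0039] [0.7238 0.1108 0.1898]
scene tray 0.61 [399. 210.] [0.444  0.3008 0.0055] [ 0.4001  0.2532 -0.0023] [0.4965 0.3459 0.0223]
scene tipbox 0.98 [143. 210.] [ 0.493  -0.2886  0.062 ] [ 0.3369 -0.3756 -0.0035] [ 0.5336 -0.2395  0.0672]
scene tipbox 0.68 [293. 248.] [0.6619 0.0451 0.1251] [0.6018 0.0233 0.0528] [0.6718 0.0729 0.1537]
scen
[... 1586 characters left out ...]
190. 334.] [0.6628 0.3872 0.0367] [ 0.6356  0.2647 -0.0031] [0.7845 0.4496 0.0526]
side beaker 0.84 [265. 141.] [ 0.6707 -0.3003  0.0613] [ 0.6066 -0.476  -0.0065] [ 0.7354 -0.1258  0.1535]
side beaker 0.71 [241. 183.] [ 0.668  -0.0412  0.1265] [ 0.6488 -0.2389 -0.0008] [ 0.7231 -0.029   0.1549]
side beaker 0.25 [280. 253.] [0.5323 0.092  0.0202] [ 0.3811 -0.0686 -0.0031] [0.7207 0.1227 0.0546]
side squat 0.65 [197. 278.] [0.6896 0.2578 0.0813] [0.6665 0.2162 0.0014] [0.7288 0.2746 0.1337]
side comb 0.96 [335. 299.] [0.3632 0.188  0.0049] [ 0.3202  0.1661 -0.0025] [0.4098 0.2181 0.0247]
side driver 0.57 [344. 187.] [ 0.3988 -0.2084  0.0202] [ 0.3495 -0.2455 -0.0023] [ 0.447  -0.1903  0.0321]
```

```bash
cat > b.py <<'E'
from h import *
np.set_printoptions(precision=4,suppress=True)
for n in ('scene','side'):
    c=capture(n); P,px=cloud(c)
    near=np.hypot(P[:,0]-.575,P[:,1]+.025)<.2
    H=P[near&(P[:,2]>.182)&(P[:,2]<.195)]
    (cx,cy),(w,h),a=cv2.minAreaRect((H[:,:2]*1000).astype(np.float32)); print(n,'hub',len(H),cx,cy,w,h,a,H[:,2].mean())
    J=P[near&(P[:,2]>.147)&(P[:,2]<.158)]
    img=np.zeros((500,500),np.uint8); q=((J[:,:2]-[.575,-.025])*1000+250).astype(int); img[q[:,1],q[:,0]]=255
    img=cv2.dilate(img,np.ones((5,5)))
    N,L,st,ce=cv2.connectedComponentsWithStats(img)
    for i in range(1,N):
        if st[i,4]>150:
            k=(ce[i]-250)+[575,-25]; (mx,my),r=cv2.minEnclosingCircle(np.argwhere(L==i)[:,::-1].astype(np.float32)); d=np.array([mx-250+575-cx,my-250-25-cy]); print(' jar',mx-250+575,my-250-25,'r',r,st[i,4],'rad',np.hypot(*d),'ang',np.degrees(np.arctan2(d[1],d[0])))
    D=P[near&(P[:,2]>.036)&(P[:,2]<.047)]
    for it in (0,1): 
        A=np.c_[2*D[:,:2],np.ones(len(D))]; b=(D[:,:2]**2).sum(1); x=np.linalg.lstsq(A,b,rcond=None)[0]; print(' drumfit',x[:2],np.sqrt(x[2]+x[0]**2+x[1]**2),len(D)); r=np.hypot(*(D[:,:2]-x[:2]).T); D=D[(abs(r-.148)<.006)]
E
python3 b.py
```

```text
scene hub 463 574.2593383789062 -28.90726089477539 56.020137786865234 52.917213439941406 76.93867492675781 0.18638646824300353
 jar 601.5 -131.0 r 23.436182022094727 1597 rad 105.66447380062226 ang -75.06023593211611
 jar 498.6873321533203 -103.1328125 r 24.045249938964844 1558 rad 105.92714777647825 ang -135.51498896674843
 jar 674.6428527832031 -55.5 r 24.185821533203125 1595 rad 103.8461541766291 ang -14.83748458920846
 jar 584.5 -26.5 r 27.285627365112305 489 rad 10.519793508109238 ang 13.228291323477011
 jar 471.08351135253906 -3.599151611328125 r 24.518808364868164 1583 rad 106.23441851903624 ang 166.21796750404752
 jar 647.5901184082031 44.74249267578125 r 23.570056915283203 1559 rad 103.93117675033245 ang 45.124341697175765
 jar 544.9090881347656 72.0 r 24.26584815979004 1585 rad 105.08906932064792 ang 106.21779115875428
 drumfit [ 0.5859 -0.0311] 0.13096181729297707 222
 drumfit [0. 0.] 0.0 0
side hub 246 570.70751953125 -26.468753814697266 53.924232482910156 51.92966842651367 6.346007823944092 0.18745740349169557
 jar 598.6651306152344 -129.4633026123047 r 24.428539276123047 1460 rad 106.72162432958966 ang -74.8131535148113
 jar 501.13829040527344 -103.43617248535156 r 25.8967227935791 1538 rad 103.74902976898825 ang -132.10976440630577
 jar 671.9228210449219 -54.51783752441406 r 24.569116592407227 1496 rad 105.02994029065336 ang -15.489274252552573
 jar 569.2583618164062 -26.451675415039062 r 30.919279098510742 660 rad 1.4492583462675124 ang 179.3247974919441
 jar 470.8234558105469 -1.884979248046875 r 23.232500076293945 1438 rad 102.86490245611166 ang 166.17301047524919
 jar 644.1403198242188 46.527252197265625 r 24.029098510742188 1512 rad 103.54126256022549 ang 44.82908831111129
 jar 541.9179077148438 72.63433837890625 r 23.7259521484375 1530 rad 103.20011933555715 ang 106.19866817301742
 drumfit [ 0.5813 -0.053 ] 0.16247345498491206 249
 drumfit [ 0.5797 -0.0502] 0.1497617395781556 28
```

View pics/scene0.png

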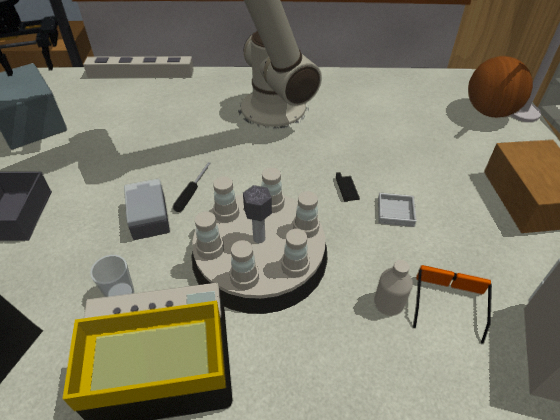

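View pics/side0.png

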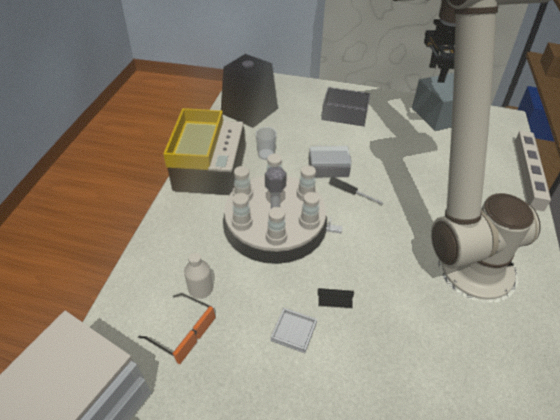

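The scene view shows the carousel at about (260,235), six jars, the tray at (397,209) and the tip box at (147,208). The side view shows the pointer tab at (334,227) and the tray at (294,330). Next I'll measure the pointer direction and the tray.

```bash
cat > c.py <<'E'
from h import *
np.set_printoptions(precision=4,suppress=True)
H=np.array([.572,-.029])
for n in ('side','scene'):
    c=capture(n); P,px=cloud(c)
    d=P[:,:2]-H; r=np.hypot(*d.T); a=np.degrees(np.arctan2(d[:,1],d[:,0]))%360
    m=(r>.153)&(r<.2)&(a>130)&(a<230)&(P[:,2]>.006)&(P[:,2]<.08)
    print(n,m.sum())
    if m.sum(): print(np.median(P[m],0),P[m].min(0),P[m].max(0),np.median(a[m]),np.percentile(a[m],[5,95]),np.percentile(r[m],[5,95]),px[m].min(0),px[m].max(0))
    t=(abs(P[:,0]-.444)<.065)&(abs(P[:,1]-.301)<.065)&(P[:,2]>.012)&(P[:,2]<.026)
    print('tray',cv2.minAreaRect((P[t,:2]*1000).astype(np.float32)),t.sum(),P[t,2].max())
E
python3 c.py; python3 - <<'E'
import cv2
i=cv2.imread('pics/side0.png')[190:270,290:380]; cv2.imwrite('pics/tab.png',cv2.resize(i,None,fx=5,fy=5,interpolation=cv2.INTER_CUBIC))
E
```

```text
side 98
[ 0.4025 -0.0359  0.012 ] [ 0.3811 -0.1751  0.0065] [ 0.4469 -0.0253  0.0437] 182.3298943347196 [179.7173 186.5716] [0.1541 0.1899] [326 193] [341 231]
tray ((444.8570251464844, 302.3865051269531), (88.41926574707031, 87.04843139648438), 81.9216079711914) 369 0.025319125477403205
scene 0
tray ((446.1221618652344, 300.21734619140625), (86.9101791381836, 88.97408294677734), 83.2767562866211) 338 0.02271089506790508
```

View pics/tab.png

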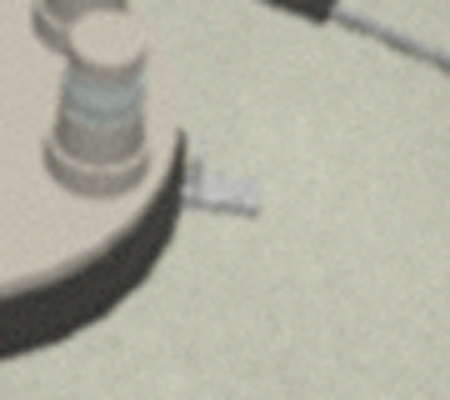

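The pointer lies at about 182° from the hub, seen in the crop at about (220,190). I'll move above the hub and look from close by.

>>> drive_tool(
  rows=[
    [100,23,33,6,0,0,0],
    [100,23,33,6,0,0,0],
    [100,23,33,6,0,0,0],
    [100,23,33,6,0,0,0],
    [100,23,33,6,0,0,0],
  ],
)

```text
time_s: 1.72
tcp_pos: [0.2816, -0.436, 0.2719]
ee_rot: [[-0.964, -0.265, 0.0], [-0.265, 0.964, -0.0], [-0.0, -0.0, -1.0]]
wrist_force: [0.9, -0.7, 0.6]
gripper_width: 0.999
gripper_force: 0.0
```

>>> drive_tool(
  rows=[
    [100,23,33,6,0,0,0],
    [100,23,33,6,0,0,0],
    [100,23,33,6,0,0,0],
    [100,23,33,6,0,0,0],
    [100,23,33,6,0,0,0],
  ],
)

```text
time_s: 2.13
tcp_pos: [0.3967, -0.2707, 0.3023]
ee_rot: [[-0.964, -0.266, 0.001], [-0.266, 0.964, -0.0], [-0.001, -0.001, -1.0]]
wrist_force: [1.5, -1.1, -0.0]
gripper_width: 1.006
gripper_force: 0.0
```

>>> drive_tool(
  rows=[
    [100,23,33,6,0,0,0],
    [100,23,33,6,0,0,0],
    [100,23,33,6,0,0,0],
    [100,23,33,6,0,0,0],
    [100,23,33,6,0,0,0],
  ],
)

```text
time_s: 2.55
tcp_pos: [0.5117, -0.1056, 0.3323]
ee_rot: [[-0.964, -0.266, 0.001], [-0.266, 0.964, -0.0], [-0.001, -0.0, -1.0]]
wrist_force: [0.5, -0.4, 0.2]
gripper_width: 1.002
gripper_force: 0.0
```

>>> drive_tool(
  rows=[
    [100,23,33,0,0,0,0],
    [100,23,33,0,0,0,0],
    [100,14,13,0,0,0,0],
    [100,0,0,0,0,0,0],
    [100,0,0,0,0,0,0],
  ],
)

```text
time_s: 2.97
tcp_pos: [0.5713, -0.0276, 0.3308]
ee_rot: [[-0.964, -0.267, -0.001], [-0.267, 0.964, -0.0], [0.001, 0.0, -1.0]]
wrist_force: [-0.5, 0.5, 0.9]
gripper_width: 1.0
gripper_force: 0.0
```

```bash
cat > d.py <<'E'
from h import *
np.set_printoptions(precision=4,suppress=True)
s=sense(); c=capture('wrist'); save('w1',c)
y=s['ee_rot'][:,1]; print(s['tcp_pos'],s['joints'],'yang',np.degrees(np.arctan2(y[1],y[0])),s['moment'],s['wrist_force'])
print(c['T_tool_cam'])
P,px=cloud(c,s)
near=np.hypot(P[:,0]-.572,P[:,1]+.029)<.2
for lo,hi,nm in ((.183,.194,'hub'),(.147,.158,'jar')):
    m=near&(P[:,2]>lo)&(P[:,2]<hi)
    img=np.zeros((500,500),np.uint8); q=((P[m,:2]-[.572,-.029])*1000+250).astype(int); img[q[:,1],q[:,0]]=255
    img=cv2.morphologyEx(img,cv2.MORPH_CLOSE,np.ones((5,5)))
    N,L,st,ce=cv2.connectedComponentsWithStats(img)
    for i in range(1,N):
        if st[i,4]>150: 
            k=cv2.minAreaRect(np.argwhere(L==i)[:,::-1].astype(np.float32)); xy=np.array(k[0])-250; print(nm,xy+[572,-29],k[1:],st[i,4],np.hypot(*xy),np.degrees(np.arctan2(xy[1],xy[0])))
E
python3 d.py
```

```text
[ 0.5713 -0.0276  0.3308] [ 13.4539  14.097    1.7515  -0.0015 -77.7345 -87.9551] yang 105.49845582958011 [0.0041 0.0343 0.0413] [-0.5133  0.4757  0.8644]
[[ 0.0001 -0.9634 -0.2679  0.0745]
 [ 1.      0.0005 -0.0015 -0.0002]
 [ 0.0015 -0.2679  0.9634 -0.1423]
 [ 0.      0.      0.      1.    ]]
hub [571.5 -29.5] ((50.91168212890625, 56.56854248046875), 45.0) 2202 0.7070636228136724 -135.0
jar [ 599.5244 -130.7195] ((40.13665771484375, 40.449005126953125), 51.34019470214844) 1297 105.37766690396747 -74.85885316878013
jar [ 497.8 -104.4] ((40.24921798706055, 40.24921798706055), 63.43495178222656) 1300 105.78656023183692 -134.540424979836
jar [662.5565 -58.6386] ((18.79237174987793, 39.998779296875), 15.068489074707031) 588 95.28343042869174 -18.12298183446819
jar [469.9754  -3.2295] ((40.07554626464844, 40.45965576171875), 50.19443130493164) 1298 105.22898384398772 165.82413251673006
jar [634.5883  42.1471] ((19.160314559936523, 39.775840759277344), 14.03624439239502) 589 94.75861248096989 48.6618275515504
jar [543.5  71. ] ((40.0, 39.0), 90.0) 1288 103.98196959088628 105.90755193052584
```

View pics/w1.png

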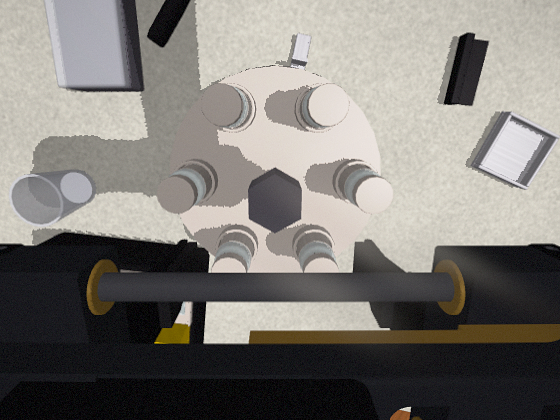

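The wrist view shows the hub at (275,200), the front jars at (230,106) and (325,106), and the pointer tab at (300,48). I'll measure the tab's direction from here.

```bash
cat > e.py <<'E'
from h import *
np.set_printoptions(precision=4,suppress=True)
s=sense(); c=capture('wrist'); P,px=cloud(c,s)
H=np.array([.5715,-.0295]); d=P[:,:2]-H; r=np.hypot(*d.T); a=np.degrees(np.arctan2(d[:,1],d[:,0]))%360
m=(px[:,0]>280)&(px[:,0]<325)&(px[:,1]>25)&(px[:,1]<75)&(P[:,2]>.004)&(r>.152)
for lo,hi in ((.004,.05),(.008,.02),(.02,.05)):
    k=m&(P[:,2]>lo)&(P[:,2]<hi); print(lo,k.sum())
    if k.sum()>8: print(P[k].mean(0),a[k].mean(),a[k].min(),a[k].max(),r[k].min(),r[k].max(),cv2.minAreaRect((P[k,:2]*1000).astype(np.float32)))
g=c['frame'][25:75,280:325].mean(2); hs=(c['frame'][25:75,280:325].max(2).astype(int)-c['frame'][25:75,280:325].min(2))
D=(P[:,2]>.037)&(P[:,2]<.047)&(r>.14)&(r<.16); print('drum',D.sum())
t=(abs(P[:,0]-.445)<.065)&(abs(P[:,1]-.301)<.065)&(P[:,2]>.012)&(P[:,2]<.026); print(cv2.minAreaRect((P[t,:2]*1000).astype(np.float32)),t.sum())
E
python3 e.py
```

```text
0.004 487
[ 0.4011 -0.0408  0.0164] 183.8015433828941 180.0501256224011 187.47179750658302 0.15206277633356216 0.19217949293897926 ((399.8755798339844, -40.82107925415039), (40.34846115112305, 19.915599822998047), 3.806732177734375)
0.008 381
[ 0.3966 -0.0411  0.011 ] 183.79116350458582 180.05979547805308 187.47179750658302 0.15206277633356216 0.19217949293897926 ((399.87066650390625, -40.845489501953125), (40.3336296081543, 19.910844802856445), 3.7126095294952393)
0.02 105
[ 0.4175 -0.0397  0.036 ] 183.80583876363286 180.0501256224011 187.46878525513463 0.15297226073563436 0.15739401060245636 ((416.7131652832031, -39.67899703979492), (4.3138813972473145, 19.881669998168945), 3.668210744857788)
drum 64
((444.9325866699219, 299.2994689941406), (88.07991790771484, 86.06046295166016), 81.94692993164062) 1110
```

>>> drive_tool(
  rows=[
    [100,0,-1.5,-40,0,0,0],
    [100,0,0,-40,0,0,0],
    [100,0,0,-35,0,0,0],
    [100,0,0,-30,0,0,0],
    [100,0,0,-14,0,0,0],
  ],
)

```text
time_s: 3.48
tcp_pos: [0.5678, -0.0316, 0.1688]
ee_rot: [[-0.965, -0.263, -0.007], [-0.263, 0.965, -0.0], [0.006, 0.001, -1.0]]
wrist_force: [-0.2, -0.3, -0.7]
gripper_width: 1.002
gripper_force: 0.0
```

>>> drive_tool(
  rows=[
    [0,0,0,0,0,0,0],
    [0,0,0,0,0,0,0],
    [0,0,0,0,0,0,0],
    [0,0,0,0,0,0,0],
    [0,0,0,0,0,0,0],
  ],
)

```text
time_s: 3.9
tcp_pos: [0.5718, -0.0301, 0.1744]
ee_rot: [[-0.964, -0.265, 0.003], [-0.265, 0.964, 0.001], [-0.004, -0.0, -1.0]]
wrist_force: [0.1, 0.7, 0.0]
gripper_width: 0.704
gripper_force: 0.0
```

>>> drive_tool(
  rows=[
    [0,0,0,0,0,0,0],
    [0,0,0,0,0,0,0],
    [0,0,0,0,0,0,0],
    [0,0,0,0,0,0,0],
    [0,0,0,0,0,0,0],
  ],
)

```text
time_s: 4.32
tcp_pos: [0.5711, -0.0288, 0.1736]
ee_rot: [[-0.964, -0.266, 0.001], [-0.266, 0.964, 0.002], [-0.002, 0.002, -1.0]]
wrist_force: [-2.3, 4.0, 4.0]
gripper_width: 0.573
gripper_force: 30.0
```

```bash
cat > m.py <<'E'
from h import *
s=sense(); y=s['ee_rot'][:,1]; print('yang %.2f'%np.degrees(np.arctan2(y[1],y[0])),'mom',np.round(s['moment'],3),'F',np.round(s['wrist_force'],1),'j6',s['joints'][5],s['joint_velocities'][5],s['tcp_pos'],s['gripper_width'],s['gripper_force'],s['time_s'],'eff6',s['effort'][5])
E
python3 m.py
```

```text
yang 105.41 mom [ 1.626  0.764 -0.047] F [-2.3  4.   4. ] j6 -87.82593706134529 -0.0026763447057906436 [ 0.57108229 -0.02877144  0.1735542 ] 0.5734941750009714 29.990042368881404 4.3167 eff6 0.05209035356529057
```

>>> drive_tool(
  rows=[
    [0,0,0,0,0,0,0.05],
    [0,0,0,0,0,0,0.1],
    [0,0,0,0,0,0,0.12],
    [0,0,0,0,0,0,0.1],
    [0,0,0,0,0,0,0.1],
  ],
)

```text
time_s: 4.73
tcp_pos: [0.5715, -0.0295, 0.1736]
ee_rot: [[-0.736, -0.676, 0.002], [-0.676, 0.736, 0.001], [-0.002, -0.0, -1.0]]
wrist_force: [-0.3, 0.9, 2.5]
gripper_width: 0.576
gripper_force: 30.0
```

>>> drive_tool(
  rows=[
    [0,0,0,0,0,0,0.05],
    [0,0,0,0,0,0,0.05],
    [0,0,0,0,0,0,0.05],
    [0,0,0,0,0,0,0.05],
    [0,0,0,0,0,0,0.05],
  ],
)

```text
time_s: 5.15
tcp_pos: [0.5718, -0.0297, 0.1736]
ee_rot: [[-0.548, -0.836, 0.002], [-0.836, 0.548, 0.001], [-0.002, -0.001, -1.0]]
wrist_force: [2.6, 0.2, 3.3]
gripper_width: 0.571
gripper_force: 30.0
```

```bash
python3 m.py
```

```text
yang 146.76 mom [ 0.689  0.302 -0.174] F [2.6 0.2 3.3] j6 -46.457051488411665 34.08643803374068 [ 0.57175388 -0.0297426   0.17355153] 0.5712696651611598 30.023247515782714 5.15 eff6 -0.20365466829389334
```

>>> drive_tool(
  rows=[
    [0,0,0,0,0,0,0.1],
    [0,0,0,0,0,0,0.1],
    [0,0,0,0,0,0,0.1],
    [0,0,0,0,0,0,0.08],
    [0,0,0,0,0,0,0.06],
  ],
)

```text
time_s: 5.57
tcp_pos: [0.5725, -0.0301, 0.1735]
ee_rot: [[-0.138, -0.99, 0.003], [-0.99, 0.138, -0.0], [-0.0, -0.003, -1.0]]
wrist_force: [3.9, -1.0, 0.9]
gripper_width: 0.568
gripper_force: 30.1
```

>>> drive_tool(
  rows=[
    [0,0,0,0,0,0,0.03],
    [0,0,0,0,0,0,0.03],
    [0,0,0,0,0,0,0.03],
    [0,0,0,0,0,0,0.03],
    [0,0,0,0,0,0,0.03],
  ],
)

```text
time_s: 5.98
tcp_pos: [0.5727, -0.0301, 0.1735]
ee_rot: [[0.01, -1.0, 0.004], [-1.0, -0.01, -0.0], [0.0, -0.004, -1.0]]
wrist_force: [5.1, -0.6, 1.0]
gripper_width: 0.57
gripper_force: 30.1
```

```bash
python3 m.py
```

```text
yang -179.45 mom [ 0.033 -0.296 -0.109] F [ 5.1 -0.6  1. ] j6 -12.700399658521142 20.310669470836228 [ 0.57270719 -0.03005966  0.17351365] 0.5703229636991282 30.06614337209612 5.9833 eff6 -0.11596750002354383
```

>>> drive_tool(
  rows=[
    [0,0,0,0,0,0,0.1],
    [0,0,0,0,0,0,0.12],
    [0,0,0,0,0,0,0.12],
    [0,0,0,0,0,0,0.12],
    [0,0,0,0,0,0,0.12],
  ],
)

```text
time_s: 6.4
tcp_pos: [0.5737, -0.0298, 0.1735]
ee_rot: [[0.56, -0.829, 0.006], [-0.829, -0.56, -0.0], [0.003, -0.005, -1.0]]
wrist_force: [6.8, 1.4, -1.4]
gripper_width: 0.572
gripper_force: 30.1
```

>>> drive_tool(
  rows=[
    [0,0,0,0,0,0,0.12],
    [0,0,0,0,0,0,0.12],
    [0,0,0,0,0,0,0.1],
    [0,0,0,0,0,0,0.06],
    [0,0,0,0,0,0,0.03],
  ],
)

```text
time_s: 6.82
tcp_pos: [0.5742, -0.0293, 0.1735]
ee_rot: [[0.853, -0.522, 0.007], [-0.522, -0.853, 0.001], [0.006, -0.004, -1.0]]
wrist_force: [7.1, 1.4, -2.1]
gripper_width: 0.574
gripper_force: 30.0
```

>>> drive_tool(
  rows=[
    [0,0,0,0,0,0,0.02],
    [0,0,0,0,0,0,0.02],
  ],
)

```text
time_s: 6.98
tcp_pos: [0.5743, -0.0292, 0.1735]
ee_rot: [[0.872, -0.489, 0.008], [-0.489, -0.872, 0.001], [0.006, -0.004, -1.0]]
wrist_force: [7.1, 2.8, -2.3]
gripper_width: 0.573
gripper_force: 30.0
```

```bash
python3 m.py
```

```text
yang -119.27 mom [ 0.158 -1.375 -0.131] F [ 7.1  2.8 -2.3] j6 47.43752207290677 13.408801406116407 [ 0.57427893 -0.02923028  0.17350437] 0.5725164118666225 30.04205809906125 6.9833 eff6 -0.02146004349924624
```

>>> drive_tool(
  rows=[
    [0,0,0,0,0,0,0.1],
    [0,0,0,0,0,0,0.12],
    [0,0,0,0,0,0,0.12],
    [0,0,0,0,0,0,0.12],
    [0,0,0,0,0,0,0.12],
  ],
)

```text
time_s: 7.4
tcp_pos: [0.5745, -0.0283, 0.1735]
ee_rot: [[0.997, 0.073, 0.009], [0.073, -0.997, 0.003], [0.009, -0.002, -1.0]]
wrist_force: [6.2, 5.0, -1.9]
gripper_width: 0.572
gripper_force: 30.0
```

>>> drive_tool(
  rows=[
    [0,0,0,0,0,0,0.12],
    [0,0,0,0,0,0,0.12],
    [0,0,0,0,0,0,0.1],
    [0,0,0,0,0,0,0.06],
    [0,0,0,0,0,0,0.03],
  ],
)

```text
time_s: 7.82
tcp_pos: [0.5742, -0.0276, 0.1735]
ee_rot: [[0.878, 0.479, 0.008], [0.479, -0.878, 0.004], [0.009, 0.0, -1.0]]
wrist_force: [5.1, 6.4, -1.0]
gripper_width: 0.572
gripper_force: 30.0
```

>>> drive_tool(
  rows=[
    [0,0,0,0,0,0,0.02],
    [0,0,0,0,0,0,0.02],
  ],
)

```text
time_s: 7.98
tcp_pos: [0.5742, -0.0275, 0.1735]
ee_rot: [[0.859, 0.513, 0.008], [0.513, -0.859, 0.004], [0.009, 0.001, -1.0]]
wrist_force: [5.1, 5.9, -1.4]
gripper_width: 0.573
gripper_force: 30.0
```

```bash
python3 m.py
```

```text
yang -59.15 mom [ 2.427 -0.907 -0.174] F [ 5.1  5.9 -1.4] j6 107.59536989143285 13.585813872446584 [ 0.57421524 -0.02749944  0.17351671] 0.5727879311239052 30.005331854335964 7.9833 eff6 -0.01793828560039401
```

>>> drive_tool(
  rows=[
    [0,0,0,0,0,0,0.03],
    [0,0,0,0,0,0,0.03],
  ],
)

```text
time_s: 8.15
tcp_pos: [0.5741, -0.0274, 0.1735]
ee_rot: [[0.826, 0.564, 0.008], [0.564, -0.826, 0.004], [0.009, 0.001, -1.0]]
wrist_force: [4.5, 7.8, -0.5]
gripper_width: 0.57
gripper_force: 30.0
```

```bash
python3 m.py
```

```text
yang -55.70 mom [ 2.61  -0.841 -0.087] F [ 4.5  7.8 -0.5] j6 111.05681702920148 20.50606246189307 [ 0.57414392 -0.02742525  0.17351363] 0.5695298195644076 30.011011795140803 8.15 eff6 -0.08775717113167048
```

>>> drive_tool(
  rows=[
    [0,0,0,0,0,0,0.1],
    [0,0,0,0,0,0,0.12],
    [0,0,0,0,0,0,0.12],
    [0,0,0,0,0,0,0.12],
    [0,0,0,0,0,0,0.12],
  ],
)

```text
time_s: 8.57
tcp_pos: [0.5734, -0.0269, 0.1735]
ee_rot: [[0.378, 0.926, 0.006], [0.926, -0.379, 0.005], [0.007, 0.004, -1.0]]
wrist_force: [4.3, 9.5, 2.3]
gripper_width: 0.572
gripper_force: 30.1
```

>>> drive_tool(
  rows=[
    [0,0,0,0,0,0,0.12],
    [0,0,0,0,0,0,0.1],
    [0,0,0,0,0,0,0.08],
    [0,0,0,0,0,0,0.06],
    [0,0,0,0,0,0,0.03],
  ],
)

```text
time_s: 8.98
tcp_pos: [0.5728, -0.027, 0.1734]
ee_rot: [[0.003, 1.0, 0.005], [1.0, -0.003, 0.005], [0.005, 0.005, -1.0]]
wrist_force: [2.2, 10.6, 1.8]
gripper_width: 0.578
gripper_force: 30.2
```

>>> drive_tool(
  rows=[
    [0,0,0,0,0,0,0.02],
    [0,0,0,0,0,0,0.02],
  ],
)

```text
time_s: 9.15
tcp_pos: [0.5728, -0.0269, 0.1734]
ee_rot: [[-0.035, 0.999, 0.005], [0.999, 0.035, 0.005], [0.005, 0.005, -1.0]]
wrist_force: [2.5, 11.0, 1.9]
gripper_width: 0.571
gripper_force: 30.2
```

```bash
python3 m.py
```

```text
yang 2.02 mom [ 2.946  0.123 -0.753] F [ 2.5 11.   1.9] j6 168.78370028810536 13.540887805736016 [ 0.57276033 -0.02694386  0.17342947] 0.5705236168306173 30.183286839164793 9.15 eff6 0.5941405333578587
```

The pocket that started near −74.5° scrapes (0.75 N·m). It needs about 1.8° more to stand at the pointer.

>>> drive_tool(
  rows=[
    [0,0,0,0,0,0,0.015],
    [0,0,0,0,0,0,0.015],
    [0,0,0,0,0,0,0],
    [0,0,0,0,0,0,0],
    [0,0,0,0,0,0,0],
  ],
)

```text
time_s: 9.57
tcp_pos: [0.5727, -0.0269, 0.1734]
ee_rot: [[-0.066, 0.998, 0.005], [0.998, 0.066, 0.005], [0.004, 0.005, -1.0]]
wrist_force: [1.5, 10.7, 1.9]
gripper_width: 0.576
gripper_force: 30.0
```

```bash
python3 m.py
```

```text
yang 3.79 mom [ 2.906  0.126 -0.373] F [ 1.5 10.7  1.9] j6 170.52602337656924 -0.07868525351862127 [ 0.57270715 -0.02694418  0.17342082] 0.5757473623635018 30.04997460404411 9.5667 eff6 0.32454511150717735
```

>>> drive_tool(
  rows=[
    [100,0,0,0,0,0,0],
    [100,0,0,0,0,0,0],
    [100,0,0,0,0,0,0],
    [100,0,0,0,0,0,0],
    [100,0,0,0,0,0,0],
  ],
)

```text
time_s: 9.98
tcp_pos: [0.5708, -0.0305, 0.1725]
ee_rot: [[-0.066, 0.998, -0.0], [0.998, 0.066, -0.0], [-0.0, -0.0, -1.0]]
wrist_force: [-0.0, -0.6, 0.5]
gripper_width: 0.863
gripper_force: 0.0
```

>>> drive_tool(
  rows=[
    [100,0,0,0,0,0,0],
    [100,0,0,0,0,0,0],
    [100,0,0,20,0,0,0],
    [100,0,0,40,0,0,0],
    [100,0,0,40,0,0,0],
  ],
)

```text
time_s: 10.4
tcp_pos: [0.57, -0.0304, 0.2723]
ee_rot: [[-0.066, 0.998, -0.004], [0.998, 0.066, -0.001], [-0.001, -0.005, -1.0]]
wrist_force: [2.0, 1.0, 0.0]
gripper_width: 0.996
gripper_force: 0.0
```

>>> drive_tool(
  rows=[
    [100,0,0,30,0,0,-0.12],
    [100,-10,0,20,0,0,-0.12],
    [100,-14,-1,10,0,0,-0.12],
    [100,-14,-1,5,0,0,-0.12],
    [100,-14,-1,0,0,0,-0.12],
  ],
)

```text
time_s: 10.82
tcp_pos: [0.5189, -0.0332, 0.3392]
ee_rot: [[0.514, 0.858, 0.003], [0.858, -0.514, 0.0], [0.002, 0.003, -1.0]]
wrist_force: [1.0, 0.0, 0.1]
gripper_width: 1.0
gripper_force: 0.0
```

>>> drive_tool(
  rows=[
    [100,-14,-1,0,0,0,-0.12],
    [100,-14,-1,0,0,0,-0.12],
    [100,-14,-1,0,0,0,-0.12],
    [100,-14,-1,0,0,0,-0.12],
    [100,-14,-1,0,0,0,-0.12],
  ],
)

```text
time_s: 11.23
tcp_pos: [0.4481, -0.0382, 0.3375]
ee_rot: [[0.909, 0.418, 0.0], [0.418, -0.909, 0.0], [0.0, -0.0, -1.0]]
wrist_force: [-0.4, 1.3, -0.8]
gripper_width: 0.999
gripper_force: 0.0
```

>>> drive_tool(
  rows=[
    [100,-14,-1,0,0,0,-0.12],
    [100,-14,-1,0,0,0,-0.12],
    [100,-14,-1,0,0,0,-0.12],
    [100,0,0,0,0,0,-0.01],
    [100,0,0,0,0,0,0],
  ],
)

```text
time_s: 11.65
tcp_pos: [0.4068, -0.0412, 0.338]
ee_rot: [[0.998, 0.069, 0.002], [0.069, -0.998, 0.0], [0.002, -0.0, -1.0]]
wrist_force: [0.7, 0.4, -0.0]
gripper_width: 1.002
gripper_force: 0.0
```

```bash
sed -i "s/save('w1',c)/save('w2',c)/; s/\[.572,-.029\]/[.5715,-.0295]/; s/\[572,-29\]/[571.5,-29.5]/" d.py; python3 d.py; sed -i 's/m=(px.*$/m=(P[:,2]>.004)\&(r>.152)\&(r<.195)\&(a>175)\&(a<192)/' e.py; python3 e.py
```

```text
[ 0.4068 -0.0412  0.338 ] [ 17.2349  -3.4643 -17.0395   0.0086 -76.3366  76.7253] yang -86.03772326703816 [-0.0702  0.1136  0.0264] [ 0.7146  0.4019 -0.0353]
[[ 0.0001 -0.9637 -0.267   0.0719]
 [ 1.     -0.0003  0.0014  0.0005]
 [-0.0014 -0.267   0.9637 -0.1423]
 [ 0.      0.      0.      1.    ]]
hub [560.7424 -30.2318] ((30.68880844116211, 57.98714065551758), 4.289153099060059) 1381 10.782494283007095 -176.10816191621308
jar [ 523.418  -122.9016] ((40.58769226074219, 39.947509765625), 39.80556869506836) 1305 105.05114957276592 -117.23883759113774
jar [466.75 -35.25] ((40.305084228515625, 39.59797668457031), 45.0) 1280 104.90769668868037 -176.8580471841884
jar [513.75  58.25] ((39.59797668457031, 40.305084228515625), 45.0) 1297 105.0481948327057 123.34969361041686
0.004 343
[ 0.4015 -0.0406  0.0165] 183.73095096352876 180.27232192519685 187.536220456633 0.15264296944144556 0.1910210823435725 ((400.1974182128906, -41.134315490722656), (38.268924713134766, 19.515409469604492), 3.63529896736145)
0.008 274
[ 0.3976 -0.0407  0.0114] 183.68996577330432 180.27232192519685 187.536220456633 0.15264296944144556 0.1910210823435725 ((400.1974182128906, -41.134315490722656), (38.268924713134766, 19.515409469604492), 3.63529896736145)
0.02 69
[ 0.4169 -0.04    0.037 ] 183.89370374789814 180.4129171036867 187.41057575901937 0.15353602191575863 0.1574911276361449 ((416.43359375, -40.11338806152344), (3.9386112689971924, 18.798311233520508), 4.303372383117676)
drum 47
((444.6656188964844, 299.214111328125), (86.8902816772461, 86.99431610107422), 82.07430267333984) 1125
```

View pics/w2.png

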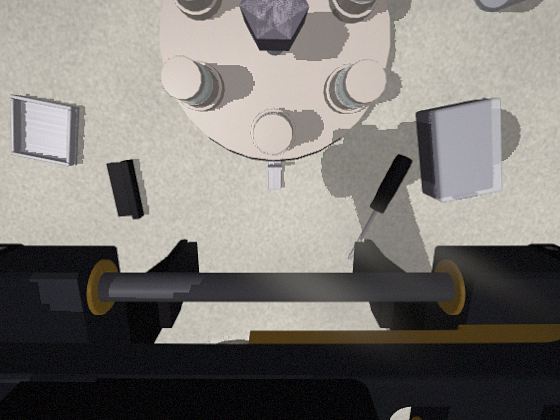

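The wrist view shows a jar standing at the pointer: jar at (272,130), tab at (275,175). The jars and hub agree with the tab direction within about 0.6°. I'll grasp that jar.

>>> drive_tool(
  rows=[
    [100,30,3,-20,0,0,0],
    [100,30,3,-20,0,0,0],
    [100,0,0,-30,0,0,0],
    [100,0,0,-30,0,0,0],
    [100,0,0,-20,0,0,0],
  ],
)

```text
time_s: 12.17
tcp_pos: [0.4667, -0.0351, 0.214]
ee_rot: [[0.998, 0.068, -0.005], [0.068, -0.998, -0.001], [-0.005, 0.0, -1.0]]
wrist_force: [0.0, -0.4, -0.6]
gripper_width: 0.997
gripper_force: 0.0
```

>>> drive_tool(
  rows=[
    [100,0,0,-20,0,0,0],
    [100,0,0,-10,0,0,0],
    [100,0,0,0,0,0,0],
    [100,0,0,0,0,0,0],
  ],
)

```text
time_s: 12.5
tcp_pos: [0.4675, -0.0351, 0.187]
ee_rot: [[0.998, 0.068, -0.001], [0.068, -0.998, -0.001], [-0.002, 0.001, -1.0]]
wrist_force: [0.8, -0.7, 0.7]
gripper_width: 0.998
gripper_force: 0.0
```

>>> drive_tool(
  rows=[
    [100,0,0,-20,0,0,0],
    [100,0,0,-20,0,0,0],
    [100,0,0,-18,0,0,0],
    [100,0,0,-12,0,0,0],
    [100,0,0,-7,0,0,0],
  ],
)

```text
time_s: 12.92
tcp_pos: [0.4675, -0.035, 0.1102]
ee_rot: [[0.998, 0.068, 0.0], [0.068, -0.998, -0.0], [0.0, 0.0, -1.0]]
wrist_force: [0.9, 0.0, 0.2]
gripper_width: 1.003
gripper_force: 0.0
```

>>> drive_tool(
  rows=[
    [100,0,0,0,0,0,0],
    [100,0,0,0,0,0,0],
  ],
)

```text
time_s: 13.08
tcp_pos: [0.468, -0.0349, 0.1113]
ee_rot: [[0.998, 0.068, 0.002], [0.068, -0.998, 0.0], [0.002, 0.0, -1.0]]
wrist_force: [0.6, 0.3, 0.2]
gripper_width: 0.999
gripper_force: 0.0
```

>>> drive_tool(
  rows=[
    [45,0,0,0,0,0,0],
    [45,0,0,0,0,0,0],
    [45,0,0,0,0,0,0],
    [45,0,0,0,0,0,0],
    [45,0,0,0,0,0,0],
  ],
)

```text
time_s: 13.5
tcp_pos: [0.4672, -0.035, 0.1109]
ee_rot: [[0.998, 0.067, 0.001], [0.067, -0.998, 0.0], [0.001, -0.0, -1.0]]
wrist_force: [-0.9, -0.1, -0.6]
gripper_width: 0.706
gripper_force: 0.0
```

>>> drive_tool(
  rows=[
    [45,0,0,0,0,0,0],
    [45,0,0,0,0,0,0],
    [45,0,0,0,0,0,0],
    [45,0,0,0,0,0,0],
    [45,0,0,0,0,0,0],
  ],
)

```text
time_s: 13.92
tcp_pos: [0.4671, -0.035, 0.1106]
ee_rot: [[0.998, 0.067, 0.0], [0.067, -0.998, 0.0], [0.0, -0.0, -1.0]]
wrist_force: [0.2, 0.7, 0.7]
gripper_width: 0.51
gripper_force: 30.0
```

```bash
python3 m.py
```

```text
yang -86.14 mom [0.042 0.148 0.046] F [0.2 0.7 0.7] j6 78.18988960821643 -0.0006454459781046848 [ 0.46710613 -0.03497262  0.11060754] 0.5096060248164884 29.968214167747647 13.9167 eff6 -0.0005363593481888529
```

>>> drive_tool(
  rows=[
    [35,0,0,5,0,0,0],
    [35,0,0,10,0,0,0],
    [35,0,0,15,0,0,0],
    [35,0,0,20,0,0,0],
    [35,0,0,25,0,0,0],
  ],
)

```text
time_s: 14.33
tcp_pos: [0.4655, -0.0353, 0.1851]
ee_rot: [[0.998, 0.067, -0.004], [0.067, -0.998, -0.001], [-0.004, 0.0, -1.0]]
wrist_force: [0.4, -0.8, -1.3]
gripper_width: 0.505
gripper_force: 30.0
```

>>> drive_tool(
  rows=[
    [35,0,0,25,0,0,0],
    [35,0,0,20,0,0,0],
    [35,0,5,0,0,0,0],
    [35,0,15,0,0,0,0],
    [35,0,25,0,0,0,0],
  ],
)

```text
time_s: 14.75
tcp_pos: [0.466, 0.0094, 0.23]
ee_rot: [[0.998, 0.064, -0.001], [0.064, -0.998, 0.0], [-0.001, -0.0, -1.0]]
wrist_force: [1.9, 0.3, -2.0]
gripper_width: 0.511
gripper_force: 30.0
```

>>> drive_tool(
  rows=[
    [35,-4,30,0,0,0,0],
    [35,-4,30,0,0,0,0],
    [35,-4,30,0,0,0,0],
    [35,-4,30,0,0,0,0],
    [35,-4,30,0,0,0,0],
  ],
)

```text
time_s: 15.17
tcp_pos: [0.4457, 0.1611, 0.2295]
ee_rot: [[0.998, 0.067, -0.002], [0.067, -0.998, -0.001], [-0.002, 0.001, -1.0]]
wrist_force: [0.0, 0.3, -1.6]
gripper_width: 0.509
gripper_force: 30.0
```

>>> drive_tool(
  rows=[
    [35,-2,30,0,0,0,0],
    [35,0,30,0,0,0,0],
    [35,0,25,0,0,0,0],
    [35,0,20,0,0,0,0],
    [35,0,20,0,0,0,0],
  ],
)

```text
time_s: 15.58
tcp_pos: [0.4439, 0.286, 0.2291]
ee_rot: [[0.998, 0.068, -0.002], [0.068, -0.998, -0.002], [-0.002, 0.002, -1.0]]
wrist_force: [-0.4, 0.3, -1.4]
gripper_width: 0.51
gripper_force: 30.0
```

>>> drive_tool(
  rows=[
    [35,0,10,0,0,0,0],
    [35,0,4,0,0,0,0],
    [35,0,0,0,0,0,0],
    [35,0,0,0,0,0,0],
  ],
)

```text
time_s: 15.92
tcp_pos: [0.4446, 0.2981, 0.23]
ee_rot: [[0.998, 0.067, -0.001], [0.067, -0.998, -0.001], [-0.001, 0.001, -1.0]]
wrist_force: [-0.3, 0.8, -1.8]
gripper_width: 0.508
gripper_force: 30.0
```

```bash
python3 m.py; python3 - <<'E'
from h import *
c=capture('side'); save('s2',c); cv2.imwrite('pics/s2.png',cv2.resize(c['frame'][:,:,::-1],(800,600)))
E
```

```text
yang -86.17 mom [-0.146  0.154 -0.006] F [-0.3  0.8 -1.8] j6 42.62866343670922 0.009246559128071832 [0.44464133 0.29812717 0.23003494] 0.5077393360686339 29.968874457408674 15.9167 eff6 -0.002310288036824204
```

View pics/s2.png

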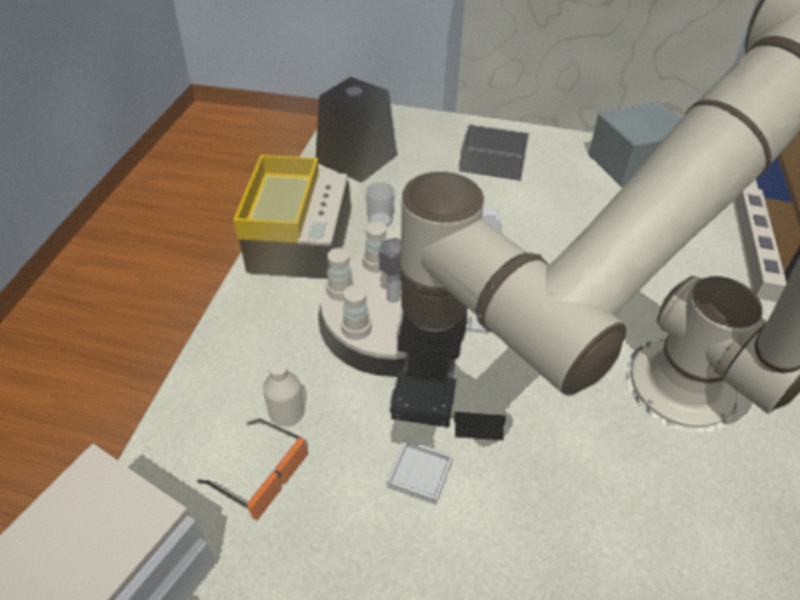

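The side view shows the gripper over the tray (the tray appears at (420,472), with parallax), and the wrist carries about 1.8 N, so the jar is held. I'll lower it.

>>> drive_tool(
  rows=[
    [35,0,1.5,-20,0,0,0],
    [35,0,0,-35,0,0,0],
    [35,0,0,-35,0,0,0],
    [35,0,0,-30,0,0,0],
    [35,0,0,-20,0,0,0],
  ],
)

```text
time_s: 16.38
tcp_pos: [0.4439, 0.298, 0.088]
ee_rot: [[0.998, 0.065, -0.003], [0.065, -0.998, -0.003], [-0.003, 0.003, -1.0]]
wrist_force: [0.4, 0.4, -1.1]
gripper_width: 0.504
gripper_force: 30.0
```

>>> drive_tool(
  rows=[
    [35,0,0,-12,0,0,0],
    [35,0,0,-7,0,0,0],
    [35,0,0,-3,0,0,0],
    [35,0,0,0,0,0,0],
    [35,0,0,0,0,0,0],
  ],
)

```text
time_s: 16.8
tcp_pos: [0.4456, 0.3007, 0.0696]
ee_rot: [[0.998, 0.067, 0.001], [0.067, -0.998, 0.001], [0.002, -0.001, -1.0]]
wrist_force: [0.7, -0.2, -1.5]
gripper_width: 0.506
gripper_force: 30.0
```

>>> drive_tool(
  rows=[
    [35,0,0,-1,0,0,0],
    [35,0,0,-1,0,0,0],
    [35,0,0,-1,0,0,0],
    [35,0,0,0,0,0,0],
  ],
)

```text
time_s: 17.13
tcp_pos: [0.445, 0.3005, 0.0658]
ee_rot: [[0.998, 0.067, 0.0], [0.067, -0.998, 0.0], [0.0, -0.0, -1.0]]
wrist_force: [0.3, -1.1, -1.5]
gripper_width: 0.507
gripper_force: 30.0
```

>>> drive_tool(
  rows=[
    [35,0,0,-1.5,0,0,0],
    [35,0,0,-1.5,0,0,0],
    [35,0,0,-1,0,0,0],
    [35,0,0,0,0,0,0],
  ],
)

```text
time_s: 17.47
tcp_pos: [0.4449, 0.3003, 0.0612]
ee_rot: [[0.998, 0.067, -0.0], [0.067, -0.998, -0.0], [-0.0, 0.0, -1.0]]
wrist_force: [-0.0, 0.9, -1.7]
gripper_width: 0.509
gripper_force: 30.0
```

>>> drive_tool(
  rows=[
    [35,0,0,-1,0,0,0],
    [35,0,0,0,0,0,0],
    [35,0,0,0,0,0,0],
  ],
)

```text
time_s: 17.72
tcp_pos: [0.445, 0.3004, 0.0605]
ee_rot: [[0.998, 0.067, -0.0], [0.067, -0.998, -0.0], [-0.0, 0.0, -1.0]]
wrist_force: [0.2, -0.7, -2.1]
gripper_width: 0.507
gripper_force: 30.0
```

>>> drive_tool(
  rows=[
    [35,0,0,-0.7,0,0,0],
    [35,0,0,0,0,0,0],
    [35,0,0,0,0,0,0],
  ],
)

```text
time_s: 17.97
tcp_pos: [0.445, 0.3005, 0.0598]
ee_rot: [[0.998, 0.067, -0.0], [0.067, -0.998, 0.0], [-0.0, -0.0, -1.0]]
wrist_force: [0.0, 0.4, -1.8]
gripper_width: 0.508
gripper_force: 30.0
```

>>> drive_tool(
  rows=[
    [35,0,0,-0.7,0,0,0],
    [35,0,0,0,0,0,0],
    [35,0,0,0,0,0,0],
  ],
)

```text
time_s: 18.22
tcp_pos: [0.4451, 0.3005, 0.0596]
ee_rot: [[0.998, 0.067, 0.0], [0.067, -0.998, 0.0], [0.0, -0.0, -1.0]]
wrist_force: [-0.8, -1.3, 3.3]
gripper_width: 0.506
gripper_force: 30.0
```

The jar is on the tray floor. I'll release it and retreat straight up.

>>> drive_tool(
  rows=[
    [60,0,0,0,0,0,0],
    [70,0,0,0,0,0,0],
    [85,0,0,0,0,0,0],
    [100,0,0,0,0,0,0],
    [100,0,0,0,0,0,0],
  ],
)

```text
time_s: 18.63
tcp_pos: [0.445, 0.3005, 0.059]
ee_rot: [[0.998, 0.067, -0.0], [0.067, -0.998, -0.0], [-0.0, 0.0, -1.0]]
wrist_force: [0.9, 0.2, -1.4]
gripper_width: 0.805
gripper_force: 0.0
```

>>> drive_tool(
  rows=[
    [100,0,0,0,0,0,0],
    [100,0,0,0,0,0,0],
    [100,0,0,0,0,0,0],
    [100,0,0,10,0,0,0],
    [100,0,0,20,0,0,0],
  ],
)

```text
time_s: 19.05
tcp_pos: [0.4438, 0.2992, 0.0878]
ee_rot: [[0.998, 0.067, -0.004], [0.067, -0.998, -0.004], [-0.004, 0.004, -1.0]]
wrist_force: [0.8, 0.1, 0.5]
gripper_width: 1.0
gripper_force: 0.0
```

>>> drive_tool(
  rows=[
    [100,0,0,30,0,0,0],
    [100,0,0,30,0,0,0],
    [100,0,0,40,0,0,0],
    [100,0,0,40,0,0,0],
    [100,0,0,40,0,0,0],
  ],
)

```text
time_s: 19.47
tcp_pos: [0.4446, 0.2999, 0.272]
ee_rot: [[0.998, 0.067, 0.001], [0.067, -0.998, 0.001], [0.001, -0.0, -1.0]]
wrist_force: [0.8, 0.2, -1.2]
gripper_width: 1.0
gripper_force: 0.0
```

>>> drive_tool(
  rows=[
    [100,-20,-35,20,0,0,0],
    [100,-20,-35,10,0,0,0],
    [100,-10,-38,0,0,0,0],
    [100,0,-38,0,0,0,0],
    [100,0,-38,0,0,0,0],
  ],
)

```text
time_s: 19.88
tcp_pos: [0.3953, 0.1174, 0.2991]
ee_rot: [[0.998, 0.069, 0.002], [0.069, -0.998, 0.002], [0.002, -0.002, -1.0]]
wrist_force: [0.7, 0.4, -0.7]
gripper_width: 1.003
gripper_force: 0.0
```

>>> drive_tool(
  rows=[
    [100,0,-38,0,0,0,0],
    [100,0,-38,0,0,0,0],
    [100,0,-30,0,0,0,0],
    [100,0,0,0,0,0,0],
    [100,0,0,0,0,0,0],
  ],
)

```text
time_s: 20.3
tcp_pos: [0.3961, 0.0117, 0.2985]
ee_rot: [[0.998, 0.064, 0.001], [0.064, -0.998, 0.001], [0.001, -0.001, -1.0]]
wrist_force: [-0.4, 0.3, 0.3]
gripper_width: 1.001
gripper_force: 0.0
```

```bash
sed -i "s/save('w2',c)/save('w3',c)/" d.py; python3 d.py; cat > f.py <<'E'
from h import *
s=sense(); c=capture('wrist'); P,px=cloud(c,s)
H=np.array([.5715,-.0295]); d=P[:,:2]-H; r=np.hypot(*d.T); a=np.degrees(np.arctan2(d[:,1],d[:,0]))%360
for lo,hi in ((.073,.083),(.05,.0585)):
    R=.03 if lo>.06 else .0245
    f=np.array([.4667,-.0365]); k=(np.hypot(*(P[:,:2]-f).T)<.032)&(P[:,2]>lo)&(P[:,2]<hi)
    print(lo,k.sum())
    if k.sum()>20:
        q=(P[k,:2]*1000).astype(np.float32); cc=cv2.minEnclosingCircle(q); e=np.array(cc[0])-H*1000; print(cc,np.hypot(*e),np.degrees(np.arctan2(e[1],e[0]))%360)
t=(np.hypot(P[:,0]-.445,P[:,1]-.3)<.06)&(P[:,2]>.03)
print('jar in tray',t.sum()); T=P[t&(P[:,2]>.09)]; print(T.min(0) if len(T) else '',T.max(0) if len(T) else '')
E
python3 f.py; python3 e.py | head -3
```

```text
[0.3961 0.0117 0.2985] [ 25.4666  -3.6779 -22.8354  -0.0003 -70.7558  68.1862] yang -86.34729577153202 [ 0.0003  0.1916 -0.0323] [-0.3602  0.3075  0.2821]
[[ 0.0001 -0.9637 -0.267   0.0719]
 [ 1.     -0.0003  0.0014  0.0005]
 [-0.0014 -0.267   0.9637 -0.1423]
 [ 0.      0.      0.      1.    ]]
hub [550.3769 -30.2846] ((10.53930377960205, 39.0508918762207), 3.1798300743103027) 362 21.137629618589994 -177.87270989333638
jar [ 523.2353 -122.4412] ((39.775840759277344, 40.01837158203125), 14.03624439239502) 1284 104.72603858706123 -117.44301764784478
jar [514.   58.5] ((40.305084228515625, 40.305084228515625), 45.0) 1315 105.12016098370232 123.16095890693751
0.073 575
((466.7921447753906, -34.8984489440918), 28.553138732910156) 104.84692745493176 182.9513995237201
0.05 1601
((466.7033996582031, -36.51248550415039), 31.97648048400879) 105.0309592270023 183.82825152070043
jar in tray 2488
[0.42552581 0.27911437 0.09002344] [0.4644133  0.31251033 0.10116254]
0.004 442
[ 0.402  -0.0402  0.0167] 183.5970228308637 180.0517121855374 187.5599631597178 0.1520307211726776 0.19136653017203498 ((400.32696533203125, -40.86864471435547), (39.28610610961914, 20.35317611694336), 4.045947551727295)
0.008 347
```

View pics/w3.png

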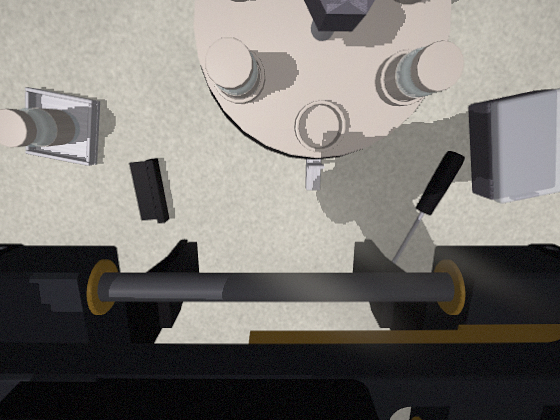

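The wrist view shows the empty pocket at (320,122) in line with the tab at (314,172), within about 0.7°. The jar stands upright in the tray at (60,125), with its cap top at 0.100 m as expected. I'll hand the job in.

```bash
python3 -c "from station import finish_job; print(finish_job())"
```

```text
the job is handed in; nothing more can be done
None
```

I found the scraping pocket (0.75 N·m against about 0.1–0.2 at the three other pockets I tested), left it within about 0.7° of the pointer, and set its jar upright in the tray with the rest of the bench untouched; the job was handed in at about 20 s, no verdict shown.

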